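Load the spring-lid cooker

ROBOT

A 7-joint arm with a two-finger parallel gripper is mounted at the origin on a cart in front of the work surface, level with it; the furniture and walls round the work are solid. World frame = base frame: x ahead of the robot, y to its left, z up, the work surface at z = 0. Lengths are in mm, angles in rad, forces in N, time in s.
With the tool pointing down it reaches from about 425 to 1025 mm from the base axis. Payload 3.6 kg.
Tool frame: the origin (TCP) lies at the very end of the fingers, on their centre line; the grasp point (between the pads) lies 19 mm behind it; z points along the fingers, y is the line along which they close (so a half turn about z gives the same grasp; the last joint's range is limited). The gripper opens to 85 mm and grips with 20 to 120 N. Pads are 22 mm wide; open, the fingers measure 114 mm over their backs; the gripper's body (76 mm by 85 mm) begins 54 mm behind the grasp point. The pads swing forward as they close: fully open they stand 13 mm farther back than shut.
Start: joints at [1.115, 0.591, 0.048, 1.609, -0.033, 0.943, -0.034], TCP at [257.299, -677.81, 231.302] pointing down, gripper open.
Joint ranges: [-2.69, 2.69], [-0.47, 2.24], [-1.27, 1.36], [0.19, 2.51], [-1.53, 4.68], [0.08, 2.07], [-3.09, 3.09]. Speed limits (rad/s): [2.57, 2.57, 3.14, 3.14, 3.14, 3.14, 3.14].

INTERFACE

Orientations are given as a rotation vector (axis times angle).
In Python, from station import r gives the robot as it stands. The module is installed in compiled form; this text tells all that it offers.
- The arm moves only by the tool servo_tool, never from a script. Its argument "targets" is text: rows parted by semicolons, each of 6 numbers parted by spaces: the shift along the tool's x, y, z in mm, then the turn, a rotation vector about the tool's x, y, z in degrees. A call has 1 to 10 rows; each row is the pose to reach, as a shift and turn from the pose commanded when the call began, along the tool's axes at that moment; what a row does not reach only later rows make up. A row lasts 1/8 s, in which the tool goes at most 62.5 mm and 10.7 degrees, less where a joint would pass 70% of its speed; a pose out of reach is approached as far as the arm can. A call with a gripper value outside its range is refused whole. "hand" is the gripper command: -1 is shut, 1 is fully open, values between are in proportion, set as the call begins (left out, the last holds). The fingers move at their own pace and stop on an object; the grip force is fixed at half the most. Time passes only in rows, so rows that repeat a pose let the fingers close. It gives the time, the measured TCP pose, the force, the opening and the grip force at its end, in the units of the state.
- r.sense(): the state, without advancing time (a new reading comes with each control period).
- r.grab_frame(name): name is "scene" or "side" or "wrist"; returns a dict with "img" (480x640x3 uint8, red, green, blue), "z_map" (480x640 float32, mm along the optical axis (not along the pixel's ray), 0 where there is no reading), "mtx" (3x3 intrinsics, pixels), "rvec" (rotation vector, rad) and "tvec" (3), from world to camera coordinates, as OpenCV has them; the wrist camera has in their place "hand_eye" (4x4, takes a point from camera to tool coordinates, whose origin is the TCP and whose axes are the flange's). Camera axes: x right, y down, z forward; pixel columns grow to the right and rows downward; lengths in mm; the calibration is good to about 2 mm. The wrist camera is an equidistant fisheye: a pixel r from the principal point sees the ray r / f radians off the axis. A picture is of the moment at which its call begins: read the wrist's pose just before it.
- r.close_job(): hands the job in; it is judged then, once.
The state is a dict: "clock": time; "joints": joint angles; "joint_velocities": joint speeds; "effort": joint torques, N m; "ee_pos": TCP position; "eef_rot": TCP orientation; "force": force on the tool from outside, world axes, zero at the start; "wrist_torque": the same for the moment, N m; "opening": finger opening in mm; "finger_force": force on a finger pad.
Only numpy, scipy, OpenCV 4.12 (cv2) and the standard library are available. Lean on these libraries where they do the work, as an engineer would, in place of code of your own. Each camera call takes 0.05 s, during which the arm holds its last target. There are 200 camera calls.

TASK

Press the cooker's front button and steady the sprung lid with the hand so that it comes up slowly all the way to its stop instead of snapping open. Then lay the potato from the board inside the cooker without dropping it, and press the lid down again until its catch holds it shut. Leave the garlic, the onion and the metal tumbler where they are.

Things in the scene. Friction and masses are not known exactly. Their poses are not given: they have to be found in the camera images.
- cooker: Small steel steam cooker, fixed: case 180 mm deep (x), 170 wide (y), 85 high, 97 with its flat lid. Origin: centre of its underside; z up; -x is the front, where a black housing (70 wide, to x = -148) bears the push button. Black ribs on both sides stand out to y = +-98. Bay inside 168 x 158 mm, rim 85 mm above the table.
- bay (a point): Centre of the bay's floor, 20 mm above the table; axes as the cooker's.
- lid_hinge (a point): Centre of the lid's hinge line, at x = +92 mm, z = 90 mm of the cooker (its back edge); y of this point is the hinge line; the point does not move with the lid.
- lid_front (a point): On the lid's top face, middle of its front edge; moves with the lid. The lid is a steel plate 184 (hinge to front edge) x 170 x 10 mm, 0.2 to 0.32 kg; its top face lies 6 mm above the hinge line when shut. A small nose for the catch sticks out 7 mm at the middle of the front edge.
- lid (a joint): Lid angle, rad: about 0.016 caught shut (0 = lower stop, while pressed), 1.45 = open stop. A spring (0.53 Nm shut, 0.18 Nm open) drives it up all the way and holds it there; let free, it flies up far too fast: keep the swing well under 4 rad/s. To shut: push the lid's top (back) side forward and down about the hinge, then press near the front edge, some 5 to 15 N, until the catch snaps.
- button_top (a point): Middle of the push button's top face: a grey pad 31 (x) x 54 mm (y), 95 mm above the table, 2 mm lower than the lid's top and 38 mm in front of its front edge: one finger can press it while the other waits just over the lid, the hand tilted some 15 degrees. Between them, 18 to 36 mm behind this point, the catch hook (40 wide) rises to 110 mm above the table. Moves with the button.
- button (a joint): Button angle, rad, about a pivot 36 mm behind and 33 mm below the pad's middle: 0 up, 0.30 fully down. The catch lets go between 0.10 and 0.14 (pad pressed 4 to 5 mm, 4 to 5 N); fully down is 11 mm, 7 N. A spring brings it back up, and the hook then catches the lid again if the lid was kept down.
- potato: Brown potato, 49 x 76 x 40 mm (x, y, z), loose, lying on the board. Origin at the centre of its underside, y along its length; grasp across x.
- board: White cutting board, 201 x 269 x 16 mm (x, y, z), fixed; origin at the centre of its underside. Its top is 16 mm above the table.
- garlic: Garlic bulb, 60 x 60 x 59 mm, loose, on the far left part of the board; origin at its underside. Not to be moved.
- onion: Brown onion, 78 x 79 x 85 mm, loose on the table to the right of the cooker; origin at its underside. Not to be moved.
- glass: Metal tumbler, 76 mm wide, 98 mm high, loose on the table behind the board; origin at its underside. Not to be moved.
Not all that is in view belongs to the job. Leave any green or orange look-alike of the potato alone.

How it is judged:
By the outcome, as a careful person would: the job done as asked, in the order asked, and still so for the second after the job is handed in, with the robot touching nothing.
It also fails if it takes over 69 s, if anything falls off the work surface, if the arm or the gripper's body presses on something with over 40 N, if the wrist force passes 120 N, or if a joint passes its speed limit or range.

## Working session

There is one attempt and no reset: what is moved stays moved. The work goes in short steps, Python scripts to look and compute and a tool call to move; the robot and the scene stay as the last step left them, time stands still between calls to the robot, and variables do not carry over. Pictures are saved under pics/ and viewed, at most 10 in all, crops included, and the job is handed in when it is done.

Besides the shell and the picture viewer there is one more tool, called after "Call:" by a JSON object that holds its "method" and its "body". servo_tool: Moves the arm, as the interface text tells. Its arguments: {"type":"object","properties":{"targets":{"type":"string"},"hand":{"type":"number"}},"required":["targets"]}

```bash
mkdir -p pics
cat > h.py <<'E'
import numpy as np, cv2
from scipy.spatial.transform import Rotation as R
from station import r
def cloud(f):
    z=f["z_map"]; v,u=np.mgrid[0:480,0:640]; K=f["mtx"]
    P=np.stack([(u-K[0,2])*z/K[0,0],(v-K[1,2])*z/K[1,1],z],-1)
    M=R.from_rotvec(np.ravel(f["rvec"])).as_matrix()
    W=(P-np.ravel(f["tvec"]))@M
    W[z==0]=np.nan
    return W
E
python3 - <<'E'
from h import *
for n in("scene","side"):
    f=r.grab_frame(n); cv2.imwrite(f"pics/{n}0.png",f["img"][:,:,::-1]); np.save(n+"0.npy",cloud(f)); print(f["mtx"],f["tvec"],f["rvec"])
print(r.sense())
E
```

```text
[[449.4604352    0.         320.05623186]
 [  0.         449.4604352  241.22765569]
 [  0.           0.           1.        ]] [372.29153932 330.49711474 988.16740154] [ 0.98496741 -2.48739762  0.99356753]
[[597.64182769   0.         318.82006121]
 [  0.         597.64182769 252.66377545]
 [  0.           0.           1.        ]] [ 454.76185895  219.25034119 1475.49249928] [ 0.74269159 -2.42851351  1.31542823]
{'clock': 0.1, 'joints': array([ 1.11449228,  0.5920477 ,  0.04834843,  1.60972379, -0.03329327,
        0.94266973, -0.03369308]), 'joint_velocities': array([-2.09766918e-03, -2.51726544e-03,  5.08918978e-04, -3.11316598e-03,
       -3.26732393e-05, -6.26926818e-04, -5.01367997e-04]), 'effort': array([ 4.66929021e-03, -5.50000298e+01,  1.55344795e+00, -1.98825216e+01,
        9.75738047e-03,  3.91557594e-03,  1.69191151e-05]), 'ee_pos': array([ 257.01371021, -677.10960427,  230.23057594]), 'eef_rot': array([-3.08808345e+00, -5.66496929e-01,  8.02775297e-04]), 'force': array([-0.33067434, -1.00781888,  0.17633021]), 'wrist_torque': array([ 0.0182011 , -0.02859003, -0.01647023]), 'finger_force': 0.0, 'opening': 85.42619543424505}
```

View pics/scene0.png

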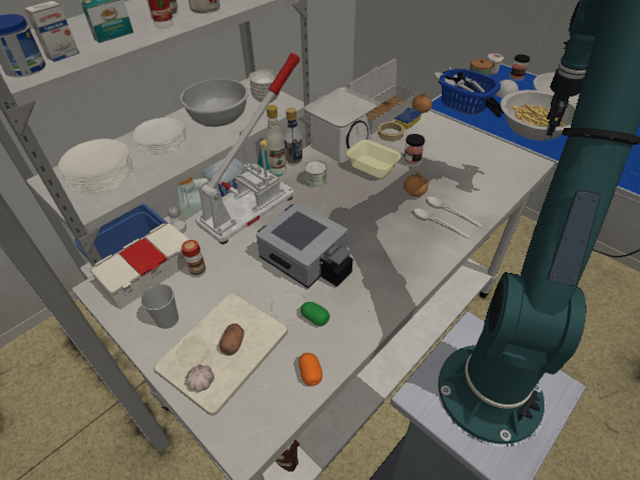

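View pics/side0.png

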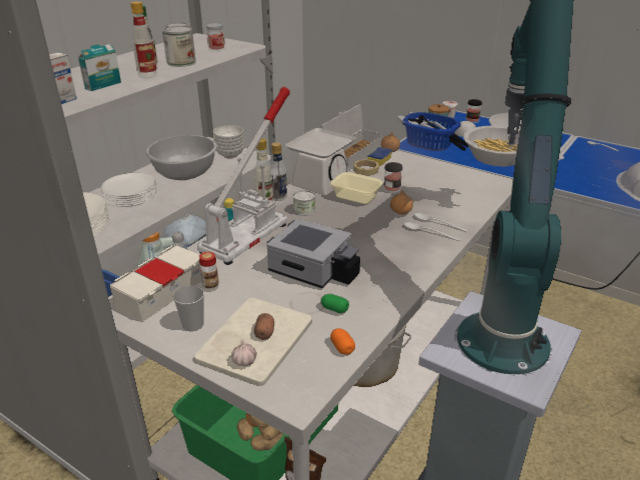

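Scene view: the cooker is at (303,243) with its black housing at (337,265). The brown potato is at (232,338) on the board, the garlic at (199,377), the tumbler at (160,305) and the onion at (415,184). The look-alikes are green (315,313) and orange (310,369). Only (232,338) is brown and on the board, so that is the potato. I'll confirm it in a crop.

Run:
```python
from h import *
im=cv2.imread("pics/scene0.png")
cv2.imwrite("pics/crop0.png",cv2.resize(im[190:420,140:370],(575,575),interpolation=cv2.INTER_CUBIC))
for n in("scene","side"):
    W=np.load(n+"0.npy"); 
    for (u,v) in ([(303,243),(337,265),(232,338),(199,377),(160,305),(415,184),(315,313),(310,369),(286,66),(222,345)] if n=="scene" else [(312,240),(345,268),(265,325),(243,355),(189,310),(401,203)]): print(n,u,v,W[v,u].round())
    m=(np.abs(W[...,2]-97)<5)
    cu,cv_=((303,243) if n=="scene" else (312,240))
    c=W[cv_,cu]; m&=np.hypot(W[...,0]-c[0],W[...,1]-c[1])<160
    p=W[m][:,:2].astype(np.float32); print(len(p),np.median(W[m][:,2]),cv2.minAreaRect(p))
    # potato
    m=(W[...,2]>24)&(W[...,2]<70); q=(232,338) if n=="scene" else (265,325); c=W[q[1],q[0]]
    m&=np.hypot(W[...,0]-c[0],W[...,1]-c[1])<48
    p=W[m]; print("potato",len(p),p.mean(0),p[:,2].max(),cv2.minAreaRect(p[:,:2].astype(np.float32)))
    m=np.abs(W[...,2]-16)<4; m&=np.hypot(W[...,0]-c[0],W[...,1]-c[1])<220
    print("board",cv2.minAreaRect(W[m][:,:2].astype(np.float32)))
```

```text
scene 303 243 [550.  24.  99.]
scene 337 265 [455.  -4.  63.]
scene 232 338 [487. 318.  57.]
scene 199 377 [462. 427.  60.]
scene 160 305 [714. 373.  25.]
scene 415 184 [ 502. -417.   59.]
scene 315 313 [406. 130.  37.]
scene 310 369 [nan nan nan]
scene 286 66 [ 842. -220.  398.]
scene 222 345 [494. 343.  49.]
3371 96.9878925955346 ((560.478271484375, -7.411705017089844), (243.6730194091797, 176.49560546875), 5.204071044921875)
potato 559 [489.8023859  317.9110338   48.31612922] 58.93742916083894 ((495.168701171875, 313.9017028808594), (47.174354553222656, 72.13699340820312), 27.053924560546875)
board ((485.7145690917969, 297.490478515625), (401.06951904296875, 302.2051696777344), 59.216033935546875)
side 312 240 [571.   2.  98.]
side 345 268 [449.  19.  59.]
side 265 325 [484. 329.  55.]
side 243 355 [458. 441.  57.]
side 189 310 [661. 404.  72.]
side 401 203 [ 503. -418.   49.]
2183 96.52553523435553 ((562.6514892578125, -6.042701721191406), (244.95188903808594, 179.96658325195312), 4.401425361633301)
potato 418 [490.73319238 325.74411976  46.27338674] 58.71514152565215 ((495.4989929199219, 320.6382141113281), (46.3811149597168, 65.87723541259766), 33.760894775390625)
board ((490.436279296875, 301.6719665527344), (395.2447814941406, 307.2915954589844), 59.1525993347168)
```

View pics/crop0.png

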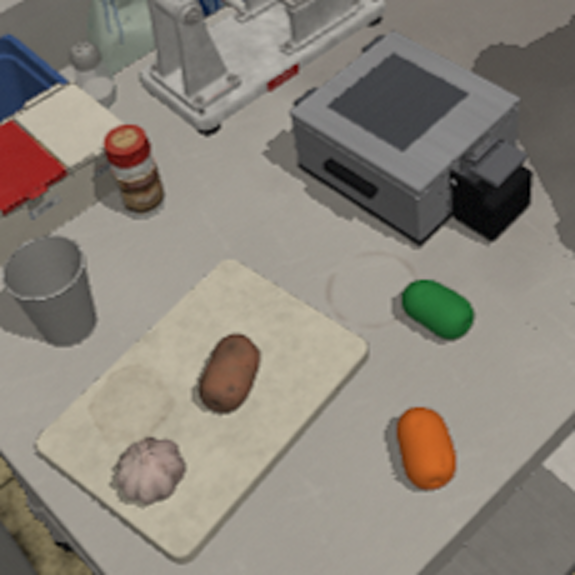

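The crop confirms the potato at crop (230,373): brown, lying on the white board, with the garlic separate at (150,468). Next I refine the cooker pose, check for obstacles and work out the first move.

```bash
cat >> h.py <<'E'
def pose():
    s=r.sense(); return s["ee_pos"],R.from_rotvec(s["eef_rot"]),s
def down(yaw,tilt=0):
    "tool y along world yaw (deg), pointing down; tilt>0 raises the +y finger"
    c,s=np.cos(np.radians(yaw)),np.sin(np.radians(yaw)); y=np.array([c,s,0]); z=np.array([0,0,-1.]); x=np.cross(y,z)
    return R.from_matrix(np.stack([x,y,z],1))*R.from_rotvec([-tilt*np.pi/180,0,0])
def rows(targets):
    p,q,_=pose()
    for P,Q in targets:
        d=q.inv().apply(np.array(P,float)-p); t=(q.inv()*Q).as_rotvec(degrees=True)
        print(" ".join(f"{v:.1f}" for v in [*d,*t]),end="; ")
    print()
E
python3 - <<'E'
from h import *
A=np.vstack([np.load(n+"0.npy").reshape(-1,3) for n in("scene","side")])
A=A[~np.isnan(A).any(1)]
yaw=np.radians(4.8); ex=np.array([np.cos(yaw),np.sin(yaw)]); ey=np.array([-ex[1],ex[0]]); c=np.array([588,-4.5])
L=np.c_[(A[:,:2]-c)@ex,(A[:,:2]-c)@ey,A[:,2]]
m=(abs(L[:,2]-97)<5)&(abs(L[:,1])<110)&(L[:,0]>-88)&(L[:,0]<110)
print(cv2.minAreaRect(A[m][:,:2].astype(np.float32)),np.percentile(L[m],[1,99],axis=0))
m=(abs(L[:,2]-105)<15)&(abs(L[:,1])<60)&(L[:,0]>-160)&(L[:,0]<-92); print(np.percentile(L[m],[1,50,99],axis=0),m.sum())
for lo,hi in((120,200),(200,300),(300,450)):
    m=(L[:,2]>lo)&(L[:,2]<hi)&(abs(L[:,1])<150)&(L[:,0]>-150)&(L[:,0]<350); print(lo,m.sum(), L[m].min(0).round() if m.any() else'', L[m][np.argsort(L[m][:,0])[:3]].round().tolist())
rows([((480,-20,330),down(5))]); print(down(5).as_matrix(),pose()[1].as_matrix().round(2))
E
```

```text
((592.716552734375, -3.7517929077148438), (185.47988891601562, 179.69505310058594), 4.795814514160156) [[-86.56446602 -83.07735804  92.42702272]
 [ 89.04638992  85.02017983 101.04568575]]
[[-148.70092891  -52.96369263   90.32007577]
 [-117.0113127     4.26208394   95.33335988]
 [ -92.26269387   55.29276931  108.98023764]] 653
120 1520 [ 194. -102.  120.] [[194.0, -84.0, 127.0], [196.0, -81.0, 124.0], [196.0, -75.0, 125.0]]
200 964 [ 199. -133.  200.] [[199.0, -88.0, 237.0], [199.0, -84.0, 238.0], [199.0, -86.0, 244.0]]
300 205 [ 233. -150.  301.] [[233.0, -130.0, 306.0], [233.0, -139.0, 314.0], [233.0, -148.0, 325.0]]
441.7 -535.4 -98.7 -0.1 -0.1 -74.2; 
[[-0.08715574  0.9961947   0.        ]
 [ 0.9961947   0.08715574  0.        ]
 [ 0.          0.         -1.        ]] [[ 0.93  0.35 -0.  ]
 [ 0.35 -0.93  0.  ]
 [-0.   -0.   -1.  ]]
```

Call:
{"method": "servo_tool", "body": {"targets": "0 0 -60 0 0 0; 60 -60 -99 0 0 -10; 105 -120 -99 0 0 -20; 150 -170 -99 0 0 -30; 190 -220 -99 0 0 -40; 230 -270 -99 0 0 -50; 270 -320 -99 0 0 -60; 310 -370 -99 0 0 -70; 350 -420 -99 0 0 -74; 390 -470 -99 0 0 -74", "hand": 1}}

```text
clock: 1.35
ee_pos: [438.3, -150.3, 330.2]
eef_rot: [2.127, 2.312, -0.0]
force: [0.7, 0.3, 0.5]
opening: 85.6
finger_force: 0.0
```

Run:
```python
from h import *
p,q,s=pose(); print(p,s["joints"],s["opening"]); rows([((490,-12,300),down(4.8))])
```

```text
[ 438.25609339 -150.31287574  330.20192139] [ 0.62879692  0.15984566 -0.44895004  2.04766947  0.08525984  0.95131797
  0.21874817] 85.56032640592565
133.5 63.1 30.2 0.0 0.0 -0.0;
```

Call:
{"method": "servo_tool", "body": {"targets": "50 20 10 0 0 0; 95 45 20 0 0 0; 133.5 63 30 0 0 0; 133.5 63 30 0 0 0; 133.5 63 30 0 0 0; 133.5 63 30 0 0 0"}}

```text
clock: 2.1
ee_pos: [489.5, -15.5, 300.2]
eef_rot: [2.13, 2.309, -0.001]
force: [1.1, -0.2, 0.2]
opening: 85.3
finger_force: 0.0
```

```bash
cat >> h.py <<'E'
def wcloud():
    p,q,s=pose(); f=r.grab_frame("wrist"); z=f["z_map"]; K=f["mtx"]; v,u=np.mgrid[0:480,0:640]
    x=(u-K[0,2])/K[0,0]; y=(v-K[1,2])/K[1,1]; th=np.hypot(x,y); k=np.tan(np.minimum(th,1.5))/np.maximum(th,1e-9)
    P=np.stack([x*k*z,y*k*z,z],-1); P[(z==0)|(th>1.3)]=np.nan
    H=f["hand_eye"]; return f,q.apply((P@H[:3,:3].T+H[:3,3]).reshape(-1,3)).reshape(480,640,3)+p
E
python3 - <<'E'
from h import *
f,W=wcloud(); cv2.imwrite("pics/w1.png",f["img"][:,:,::-1]); np.save("w1.npy",W); print(pose()[0],f["hand_eye"].round(2))
A=W.reshape(-1,3);A=A[~np.isnan(A).any(1)]
yaw=np.radians(4.8); ex=np.array([np.cos(yaw),np.sin(yaw)]); ey=np.array([-ex[1],ex[0]]); c=np.array([588,-4.5])
L=np.c_[(A[:,:2]-c)@ex,(A[:,:2]-c)@ey,A[:,2]]
m=(abs(L[:,2]-97)<6)&(abs(L[:,1])<110)&(L[:,0]>-85)&(L[:,0]<110)
print(cv2.minAreaRect(A[m][:,:2].astype(np.float32)),np.percentile(L[m],[1,50,99],axis=0),m.sum())
for lo,hi in((-160,-115),(-115,-95)):
  m=(L[:,2]>85)&(L[:,2]<125)&(abs(L[:,1])<60)&(L[:,0]>lo)&(L[:,0]<hi); print(np.percentile(L[m],[1,50,99],axis=0),m.sum())
E
```

```text
[489.54771339 -15.41057446 300.33001704] [[  -0.     -0.95   -0.33   83.64]
 [   1.     -0.     -0.      0.2 ]
 [   0.     -0.33    0.95 -143.01]
 [   0.      0.      0.      1.  ]]
((593.205810546875, -5.411582946777344), (180.79962158203125, 169.28567504882812), 4.3886003494262695) [[-83.53500884 -83.03451927  94.97011176]
 [ -5.5038152    5.55648848  98.01412503]
 [ 87.85383853  81.44839897 100.31822839]] 27078
[[-147.8397058   -26.44076015   90.70636028]
 [-131.6778048     0.81338068   95.32356475]
 [-115.48041497   25.87108813  101.55417839]] 1805
[[-1.14816469e+02 -4.85350298e+01  8.98953361e+01]
 [-1.05302366e+02  6.83311493e-02  1.01803126e+02]
 [-9.56709615e+01  2.23789925e+01  1.10298339e+02]] 897
```

View pics/w1.png

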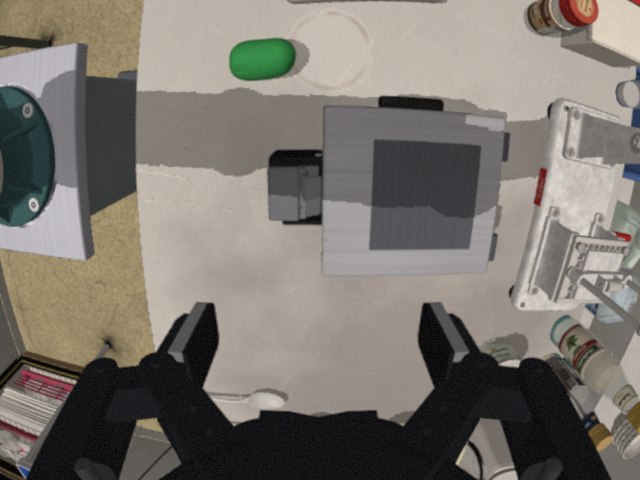

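Wrist view: the button pad is at (285,190), the hook at (312,190) and the lid spans (325–505,105–275), yaw about 4.6°. Cooker origin comes out near (587,-5). Now I move over the button and lid, above both.

```bash
cat >> h.py <<'E'
YAW=4.6; C=np.array([587,-5.,0])
CK=R.from_euler("z",YAW,degrees=True)
def ck(x,y,z): return C+CK.apply([x,y,z])
def inck(p): return CK.inv().apply(np.array(p)-C)
def corner(P,tilt,y,h):
    "TCP pose so that the tool point (0,y,-h) stands at cooker point P"
    q=down(YAW,tilt); return ck(*P)-q.apply([0,y,-h]),q
E
python3 - <<'E'
from h import *
rows([(ck(-82,0,125),down(YAW)),(ck(-82,0,111),down(YAW))])
E
```

```text
2.7 16.0 175.3 -0.0 0.0 0.0; 2.7 16.0 189.3 -0.0 0.0 0.0;
```

Call:
{"method": "servo_tool", "body": {"targets": "2.7 16 50 0 0 0; 2.7 16 100 0 0 0; 2.7 16 145 0 0 0; 2.7 16 170 0 0 0; 2.7 16 182 0 0 0; 2.7 16 189 0 0 0; 2.7 16 189 0 0 0"}}

```text
clock: 3.02
ee_pos: [506.1, -10.1, 111.7]
eef_rot: [2.127, 2.311, 0.001]
force: [-0.1, -0.1, 0.4]
opening: 85.0
finger_force: 0.0
```

Call:
{"method": "servo_tool", "body": {"targets": "0 0 3 0 0 0; 0 0 6 0 0 0; 0 0 8 0 0 0; 0 0 8 0 0 0"}}

```text
clock: 3.52
ee_pos: [505.5, -9.8, 103.2]
eef_rot: [-2.127, -2.312, 0.0]
force: [0.4, 0.4, 0.2]
opening: 85.5
finger_force: 0.0
```

Run:
```python
from h import *
p,q,s=pose(); print(p,inck(p),s["force"],s["wrist_torque"])
f,W=wcloud(); cv2.imwrite("pics/w2.png",f["img"][:,:,::-1])
```

```text
[505.51447665  -9.84671105 103.18787517] [-81.61174958   1.70395212 103.18787517] [0.370988   0.36552822 0.23116754] [-0.00224082 -0.02927655 -0.03267679]
```

View pics/w2.png

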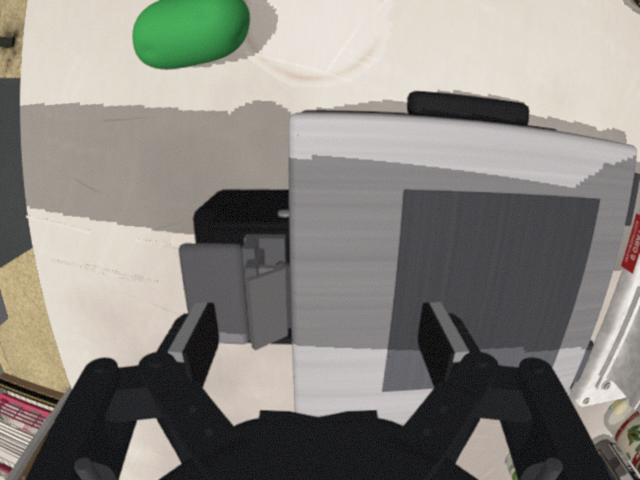

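Wrist view: the front finger (195,325) hangs above the pad (212,290) and the rear finger (440,330) above the lid. I lower until contact.

Call:
{"method": "servo_tool", "body": {"targets": "0 0 2 0 0 0; 0 0 4 0 0 0; 0 0 4 0 0 0"}}

```text
clock: 3.95
ee_pos: [505.4, -9.8, 99.1]
eef_rot: [-2.126, -2.312, 0.001]
force: [-0.1, -0.1, -0.1]
opening: 85.5
finger_force: 0.0
```

Call:
{"method": "servo_tool", "body": {"targets": "0 0 1 0 0 0; 0 0 2 0 0 0; 0 0 2 0 0 0"}}

```text
clock: 4.32
ee_pos: [505.5, -9.8, 97.2]
eef_rot: [-2.127, -2.312, 0.0]
force: [0.0, -0.6, 0.2]
opening: 85.6
finger_force: 0.0
```

Call:
{"method": "servo_tool", "body": {"targets": "0 0 1 0 0 0; 0 0 2 0 0 0; 0 0 2 0 0 0"}}

```text
clock: 4.7
ee_pos: [505.5, -9.9, 95.2]
eef_rot: [-2.127, -2.312, 0.0]
force: [0.1, 0.9, 0.3]
opening: 85.4
finger_force: 0.0
```

Call:
{"method": "servo_tool", "body": {"targets": "0 0 2 0 0 0; 0 0 4 0 0 0; 0 0 5 0 0 0; 0 0 5 0 0 0"}}

```text
clock: 5.2
ee_pos: [505.5, -9.8, 90.2]
eef_rot: [-2.126, -2.312, 0.0]
force: [-0.1, -0.8, 0.2]
opening: 85.6
finger_force: 0.0
```

Call:
{"method": "servo_tool", "body": {"targets": "0 0 1 0 0 0; 0 0 2 0 0 0; 0 0 2 0 0 0"}}

```text
clock: 5.58
ee_pos: [505.6, -9.9, 88.2]
eef_rot: [-2.127, -2.312, 0.0]
force: [0.4, 0.0, -0.3]
opening: 85.5
finger_force: 0.0
```

Call:
{"method": "servo_tool", "body": {"targets": "0 0 1 0 0 0; 0 0 2 0 0 0; 0 0 2 0 0 0"}}

```text
clock: 5.95
ee_pos: [505.5, -9.9, 86.2]
eef_rot: [-2.127, -2.312, 0.0]
force: [0.5, 0.2, -0.4]
opening: 85.3
finger_force: 0.0
```

Call:
{"method": "servo_tool", "body": {"targets": "0 0 1 0 0 0; 0 0 1 0 0 0"}}

```text
clock: 6.2
ee_pos: [505.6, -9.8, 85.2]
eef_rot: [-2.127, -2.312, 0.0]
force: [-1.1, 0.1, -0.3]
opening: 85.2
finger_force: 0.0
```

Call:
{"method": "servo_tool", "body": {"targets": "0 0 1 0 0 0; 0 0 1 0 0 0"}}

```text
clock: 6.45
ee_pos: [505.6, -9.9, 84.4]
eef_rot: [2.127, 2.312, -0.0]
force: [-0.1, 0.0, 2.5]
opening: 85.6
finger_force: 1.0
```

Run:
```python
from h import *
p,q,s=pose(); print(p,inck(p),s["force"],s["wrist_torque"])
```

```text
[505.62639962  -9.86914698  84.36029885] [-81.50198647   1.67261236  84.36029885] [-0.09840198  0.00913895  2.48676796] [-0.04438459  0.0401574  -0.00650142]
```

Run:
```python
from h import *
h=12.7
T=[corner((-39+3*min(1,i/3),1.7,97),6.5*i/6,42.5,h) for i in range(1,7)]
rows(T)
p,q=T[-1]; P=inck(p+q.apply([0,-57,-h])); print(P)
T=[corner(P,6.5+i*1.1,-57,h) for i in range(1,11)]
rows(T)   # relative to present pose
# rows relative to end of phase A
pa,qa=p,q
for P_,Q in T:
    d=qa.inv().apply(P_-pa); t=(qa.inv()*Q).as_rotvec(degrees=True); print(" ".join(f"{v:.1f}" for v in [*d,*t]),end="; ")
```

```text
0.0 1.2 0.9 -1.1 0.0 0.2; 0.0 2.5 1.7 -2.2 0.0 0.2; 0.0 3.8 2.4 -3.2 0.0 0.2; 0.0 4.1 3.2 -4.3 -0.0 0.2; 0.0 4.4 4.0 -5.4 -0.0 0.2; 0.0 4.7 4.8 -6.5 -0.0 0.2; 
[-134.86039964    1.7          85.73628023]
0.0 4.8 3.7 -7.6 -0.0 0.2; 0.0 4.9 2.6 -8.7 -0.0 0.2; 0.0 5.0 1.4 -9.8 -0.0 0.2; 0.0 5.0 0.3 -10.9 -0.0 0.2; 0.0 5.0 -0.8 -12.0 -0.0 0.2; 0.0 5.0 -1.9 -13.1 -0.0 0.2; 0.0 5.0 -3.0 -14.2 -0.0 0.2; 0.0 5.0 -4.2 -15.3 -0.0 0.2; 0.0 4.9 -5.3 -16.4 -0.0 0.2; 0.0 4.8 -6.4 -17.5 -0.0 0.2; 
-0.0 0.2 -1.1 -1.1 -0.0 0.0; 0.0 0.4 -2.2 -2.2 -0.0 -0.0; 0.0 0.6 -3.3 -3.3 0.0 0.0; -0.0 0.8 -4.4 -4.4 -0.0 0.0; 0.0 1.0 -5.5 -5.5 -0.0 -0.0; -0.0 1.1 -6.6 -6.6 0.0 0.0; 0.0 1.2 -7.8 -7.7 -0.0 0.0; 0.0 1.3 -8.9 -8.8 0.0 -0.0; 0.0 1.3 -10.0 -9.9 -0.0 0.0; 0.0 1.4 -11.1 -11.0 -0.0 -0.0;
```

Call:
{"method": "servo_tool", "body": {"targets": "0 1.2 0.9 -1.1 0 0; 0 2.5 1.7 -2.2 0 0; 0 3.8 2.4 -3.2 0 0; 0 4.1 3.2 -4.3 0 0; 0 4.4 4 -5.4 0 0; 0 4.7 4.8 -6.5 0 0; 0 4.7 4.8 -6.5 0 0"}}

```text
clock: 7.32
ee_pos: [501.1, -10.4, 78.5]
eef_rot: [2.078, 2.26, 0.108]
force: [-13.4, 1.1, 17.6]
opening: 85.5
finger_force: 9.7
```

Run:
```python
from h import *
p,q,s=pose(); print(p,inck(p),(down(YAW).inv()*q).as_rotvec(degrees=True),s["force"],s["wrist_torque"])
print("rear corner",inck(p+q.apply([0,42.5,-12.7])),"front",inck(p+q.apply([0,-57,-12.7])))
```

```text
[501.1123565  -10.40212197  78.53638987] [-86.04423334   1.50337554  78.53638987] [-5.63802177 -0.19619884 -0.19177508] [-13.40876295   1.05678947  17.58732067] [ 0.34548031  3.08266437 -0.0677109 ]
rear corner [-44.99782585   1.69388091  95.34995999] front [-144.01593109    1.34463209   85.57535716]
```

Run:
```python
from h import *
h=12.7
pa,qa=corner((-36,1.7,97),6.5,42.5,h)
for i in range(1,11):
    P_,Q=corner((-134.9-4*min(1,i/3),1.7,85.5),6.5+i*1.1,-57,h)
    d=qa.inv().apply(P_-pa); t=(qa.inv()*Q).as_rotvec(degrees=True); print(" ".join(f"{v:.1f}" for v in [*d,*t]),end="; ")
```

```text
0.0 -1.2 -1.0 -1.1 -0.0 0.0; 0.0 -2.3 -2.3 -2.2 -0.0 -0.0; 0.0 -3.4 -3.5 -3.3 0.0 0.0; 0.0 -3.2 -4.6 -4.4 -0.0 0.0; 0.0 -3.1 -5.7 -5.5 -0.0 -0.0; 0.0 -3.0 -6.9 -6.6 0.0 0.0; 0.0 -2.9 -8.0 -7.7 -0.0 0.0; 0.0 -2.8 -9.1 -8.8 0.0 -0.0; 0.0 -2.7 -10.2 -9.9 -0.0 0.0; 0.0 -2.7 -11.3 -11.0 -0.0 -0.0;
```

Call:
{"method": "servo_tool", "body": {"targets": "0 -1.2 -1 -1.1 0 0; 0 -2.3 -2.3 -2.2 0 0; 0 -3.4 -3.5 -3.3 0 0; 0 -3.2 -4.6 -4.4 0 0; 0 -3.1 -5.7 -5.5 0 0; 0 -3 -6.9 -6.6 0 0; 0 -3 -6.9 -6.6 0 0"}}

```text
clock: 8.2
ee_pos: [502.6, -10.1, 85.8]
eef_rot: [2.016, 2.193, 0.246]
force: [-8.2, -0.0, 12.7]
opening: 85.3
finger_force: 7.0
```

Run:
```python
from h import *
f,W=wcloud(); p,q,s=pose(); print(p,inck(p),(down(YAW).inv()*q).as_rotvec(degrees=True),s["force"],s["wrist_torque"])
print("rear corner",inck(p+q.apply([0,42.5,-12.7])),"front",inck(p+q.apply([0,-57,-12.7])))
cv2.imwrite("pics/w3.png",f["img"][:,:,::-1])
A=W.reshape(-1,3);A=A[~np.isnan(A).any(1)];L=inck(A)
for x in range(-80,90,20):
    m=(abs(L[:,0]-x)<5)&(L[:,1]>45)&(L[:,1]<75)&(L[:,2]>80); print(x,np.median(L[m][:,2]))
```

```text
[502.62418383 -10.11019236  85.78701074] [-84.51386334   1.67311789  85.78701074] [-12.85734754  -0.03970276  -0.21404969] [-7.68036367 -0.13514405 11.82375421] [0.10554486 1.78844577 0.01928807]
rear corner [-45.90582455   1.83727889 107.62579258] front [-142.91038428    1.46096881   85.48479482]
-80 111.78091375299392
-60 109.92096099685588
-40 108.22933588666199
-20 106.3452194728874
0 104.54943452510935
20 102.71929601243619
40 100.89328387807458
60 99.02463795633125
80 97.08794452541969
```

View pics/w3.png

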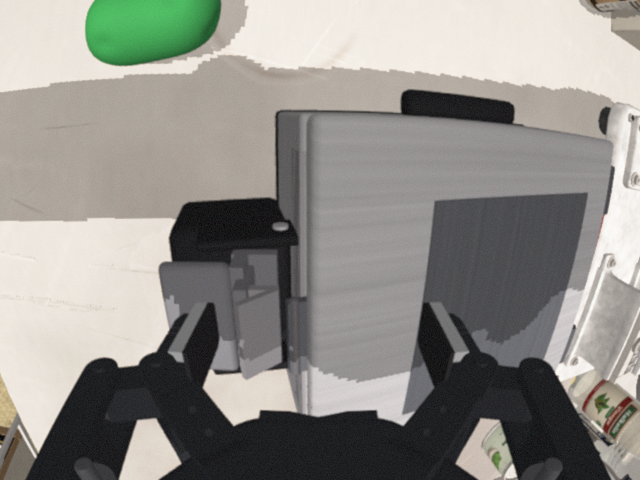

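Wrist view: the catch has let go, and the lid (305–610,115–400) has risen 0.09 rad and rests on the rear finger (440,330). I tilt further so the nose clears the hook.

Call:
{"method": "servo_tool", "body": {"targets": "0 0 -1.1 -1.1 0 0; 0 0 -2.2 -2.2 0 0; 0 0.2 -3.3 -3.3 0 0; 0 0.3 -4.4 -4.4 0 0; 0 0.3 -5.6 -5.5 0 0; 0 0.3 -5.6 -5.5 0 0"}}

```text
clock: 9.0
ee_pos: [503.0, -10.0, 91.3]
eef_rot: [1.967, 2.137, 0.349]
force: [-4.8, -0.6, 8.9]
opening: 85.0
finger_force: 4.7
```

Run:
```python
from h import *
p,q,s=pose(); t0=-(down(YAW).inv()*q).as_rotvec(degrees=True)[0]; print(inck(p),t0,s["force"])
h=12.7; rc=inck(p+q.apply([0,42.5,-h])); print("rear corner",rc)
from scipy.optimize import brentq
# contact: (x-92, z-90) = rho(-c,s)+6(s,c)
def pt(rho,th): return np.array([92-rho*np.cos(th)+6*np.sin(th),90+rho*np.sin(th)+6*np.cos(th)])
d=np.array([rc[0]-92,rc[2]-90]); rho=np.sqrt(d@d-36); th=brentq(lambda t: (pt(rho,t)-[rc[0],rc[2]])[1],-.1,1); print(rho,th)
np.save("arc.npy",[rho,th,t0])
N=36; L=[]
pa,qa=p,q
for i in range(1,N+1):
    a=th+(1.50-th)*i/N; tilt=t0*(1-min(1,i/18)); x,z=pt(rho,a); P,Q=corner((x,1.7,z),tilt,42.5,h)
    dd=qa.inv().apply(P-pa); t=(qa.inv()*Q).as_rotvec(degrees=True); L.append(" ".join(f"{v:.1f}" for v in [*dd,t[0],0,0]))
    if i%9==0: print("; ".join(L)); L=[]; pa,qa=P,Q; print(a,P,tilt)
```

```text
[-84.1426145    1.72095595  91.32768682] 18.44373114318451 [-4.80477137 -0.61394244  8.94532568]
rear corner [-47.84369699   1.79403017 116.82127909]
142.2660908267095 0.14734402517376402
-0.0 2.5 -5.4 1.0 0.0 0.0; -0.0 5.2 -10.7 2.0 0.0 0.0; -0.0 8.0 -15.8 3.1 0.0 0.0; 0.0 11.0 -20.9 4.1 0.0 0.0; 0.0 14.2 -25.8 5.1 0.0 0.0; 0.0 17.6 -30.6 6.1 0.0 0.0; 0.0 21.1 -35.3 7.2 0.0 0.0; 0.0 24.8 -39.8 8.2 0.0 0.0; 0.0 28.7 -44.2 9.2 0.0 0.0
0.485508018880323 [516.15116225  -8.99486853 142.34938385] 9.221865571592256
0.0 3.3 -4.8 1.0 0.0 0.0; 0.0 6.7 -9.5 2.0 0.0 0.0; 0.0 10.3 -14.1 3.1 0.0 0.0; -0.0 14.0 -18.5 4.1 0.0 0.0; 0.0 17.9 -22.8 5.1 0.0 0.0; 0.0 21.9 -26.9 6.1 0.0 0.0; 0.0 26.1 -30.9 7.2 0.0 0.0; -0.0 30.3 -34.7 8.2 0.0 0.0; -0.0 34.8 -38.3 9.2 0.0 0.0
0.8236720125868819 [544.22897517  -6.73578135 185.7501423 ] 0.0
0.0 4.1 -3.4 0.0 0.0 0.0; -0.0 8.4 -6.6 0.0 0.0 0.0; 0.0 12.8 -9.7 0.0 0.0 0.0; -0.0 17.3 -12.6 0.0 0.0 0.0; -0.0 21.9 -15.3 0.0 0.0 0.0; -0.0 26.6 -17.9 0.0 0.0 0.0; -0.0 31.4 -20.3 0.0 0.0 0.0; -0.0 36.2 -22.5 0.0 0.0 0.0; -0.0 41.2 -24.5 0.0 0.0 0.0
1.161836006293441 [585.30101225  -3.43120371 210.22001612] 0.0
0.0 5.0 -1.8 0.0 0.0 0.0; -0.0 10.1 -3.5 0.0 0.0 0.0; 0.0 15.3 -4.9 0.0 0.0 0.0; -0.0 20.5 -6.1 0.0 0.0 0.0; -0.0 25.7 -7.2 0.0 0.0 0.0; -0.0 31.0 -8.1 0.0 0.0 0.0; -0.0 36.3 -8.7 0.0 0.0 0.0; -0.0 41.6 -9.2 0.0 0.0 0.0; -0.0 47.0 -9.4 0.0 0.0 0.0
1.5 [6.32138819e+02 3.37276709e-01 2.19634136e+02] 0.0
```

Call:
{"method": "servo_tool", "body": {"targets": "0 2.5 -5.4 1 0 0; 0 5.2 -10.7 2 0 0; 0 8 -15.8 3.1 0 0; 0 11 -20.9 4.1 0 0; 0 14.2 -25.8 5.1 0 0; 0 17.6 -30.6 6.1 0 0; 0 21.1 -35.3 7.2 0 0; 0 24.8 -39.8 8.2 0 0; 0 28.7 -44.2 9.2 0 0"}}

```text
clock: 10.12
ee_pos: [519.6, -8.2, 143.1]
eef_rot: [2.047, 2.227, 0.187]
force: [1.0, -0.6, 0.2]
opening: 85.2
finger_force: 0.6
```

```bash
cat > lid.py <<'E'
from h import *
f,W=wcloud(); p,q,s=pose(); print(inck(p),-(down(YAW).inv()*q).as_rotvec(degrees=True),s["force"],s["clock"])
L=inck(W.reshape(-1,3)[~np.isnan(W.reshape(-1,3)).any(1)])
m=(L[:,1]>35)&(L[:,1]<78)&(L[:,2]>99)&(L[:,0]<150)&(L[:,0]>-95)
a=np.arctan2(L[m][:,2]-90,92-L[m][:,0]); rr=np.hypot(L[m][:,2]-90,92-L[m][:,0]); k=(rr>60)&(rr<190)
print("lid angle",np.percentile(a[k],[10,50,90]),k.sum()," rear corner",inck(p+q.apply([0,42.5,-12.7])))
E
python3 lid.py
```

```text
[-66.10904646   2.17020352 143.73738793] [ 9.60749691 -0.10300913  0.1855942 ] [1.04285197 1.07288738 3.5376368 ] 10.175
lid angle [0.53312638 0.54882001 0.57224478] 21523  rear corner [-26.32492418   2.27466828 163.35250204]
```

Lid is following (about 0.5 rad). Continuing the arc.

Call:
{"method": "servo_tool", "body": {"targets": "0 3.3 -4.8 1 0 0; 0 6.7 -9.5 2 0 0; 0 10.3 -14.1 3.1 0 0; 0 14 -18.5 4.1 0 0; 0 17.9 -22.8 5.1 0 0; 0 21.9 -26.9 6.1 0 0; 0 26.1 -30.9 7.2 0 0; 0 30.3 -34.7 8.2 0 0; 0 34.8 -38.3 9.2 0 0"}}

```text
clock: 11.3
ee_pos: [546.8, -6.5, 186.2]
eef_rot: [2.126, 2.311, 0.003]
force: [1.6, -0.4, -0.2]
opening: 85.6
finger_force: 0.5
```

Call:
{"method": "servo_tool", "body": {"targets": "0 4.1 -3.4 0 0 0; 0 8.4 -6.6 0 0 0; 0 12.8 -9.7 0 0 0; 0 17.3 -12.6 0 0 0; 0 21.9 -15.3 0 0 0; 0 26.6 -17.9 0 0 0; 0 31.4 -20.3 0 0 0; 0 36.2 -22.5 0 0 0; 0 41.2 -24.5 0 0 0"}}

```text
clock: 12.42
ee_pos: [587.9, -3.0, 210.8]
eef_rot: [2.125, 2.311, 0.004]
force: [1.0, -1.0, 0.3]
opening: 85.3
finger_force: 0.5
```

```bash
python3 lid.py
```

```text
[  2.03598549   1.99557298 211.09077524] [ 0.28149103 -0.01822195  0.17864126] [2.0439158  0.25751775 0.1741062 ] 12.475
lid angle [1.17658457 1.20371307 1.22698697] 7027  rear corner [ 44.47287825   2.12391258 223.99944139]
```

Call:
{"method": "servo_tool", "body": {"targets": "0 5 -1.8 0 0 0; 0 10.1 -3.5 0 0 0; 0 15.3 -4.9 0 0 0; 0 20.5 -6.1 0 0 0; 0 25.7 -7.2 0 0 0; 0 31 -8.1 0 0 0; 0 36.3 -8.7 0 0 0; 0 41.6 -9.2 0 0 0; 0 47 -9.4 0 0 0; 0 51 -9.4 0 0 0"}}

```text
clock: 13.72
ee_pos: [638.6, 1.3, 220.2]
eef_rot: [2.125, 2.311, 0.004]
force: [-1.2, 0.1, 0.1]
opening: 85.6
finger_force: 0.0
```

```bash
python3 lid.py
python3 - <<'E'
from h import *
rows([((495,290,180),down(30))])
E
```

```text
[ 52.51672491   2.21703543 220.25566719] [ 0.23182368 -0.02072427  0.18248945] [ 0.77782964  0.14536718 -0.1372217 ] 13.775
lid angle [1.41968341 1.44246796 1.46567948] 6296  rear corner [ 94.96478371   2.34769251 233.1275448 ]
299.6 -119.8 39.9 0.2 0.0 -25.2;
```

Call:
{"method": "servo_tool", "body": {"targets": "0 0 -45 0 0 0; 0 0 -85 0 0 0; 50 -20 -85 0 0 -6; 110 -40 -85 0 0 -12; 165 -65 -85 0 0 -18; 220 -90 -60 0 0 -25; 270 -110 -20 0 0 -25; 300 -120 20 0 0 -25; 300 -120 40 0 0 -25; 300 -120 40 0 0 -25"}}

```text
clock: 15.02
ee_pos: [493.5, 288.7, 178.3]
eef_rot: [1.575, 2.716, -0.003]
force: [0.7, 0.1, 0.1]
opening: 85.3
finger_force: 0.0
```

Run:
```python
from h import *
f,W=wcloud(); p,q,s=pose(); print(p,s["joints"].round(2)); cv2.imwrite("pics/w4.png",f["img"][:,:,::-1])
m=(W[...,2]>28)&(W[...,2]<70)&(np.hypot(W[...,0]-495,W[...,1]-317)<55)
P=W[m]; print(len(P),P[:,2].max(),cv2.minAreaRect(P[:,:2].astype(np.float32)),P.mean(0))
```

```text
[494.5800509  289.034263   179.58225341] [ 0.    0.61 -0.87  1.98  0.63  0.85 -0.7 ]
4983 57.905245790161516 ((497.61761474609375, 312.70721435546875), (47.46826171875, 74.181396484375), 29.348522186279297) [495.23617308 315.79226885  51.15558684]
```

View pics/w4.png

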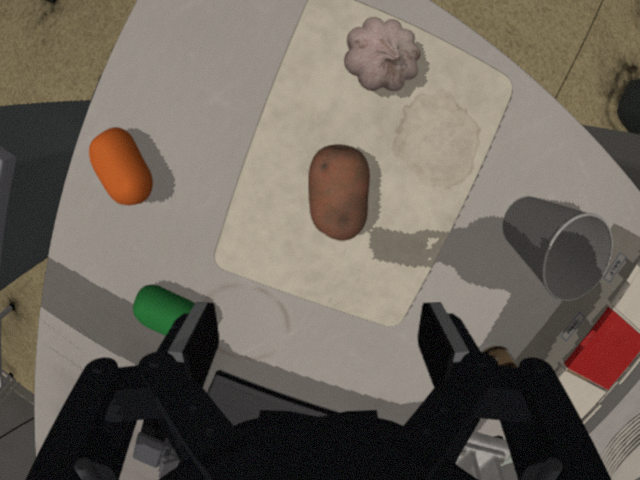

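Wrist view: the potato is at (339,192), upright in the image so aligned with the finger axis. The garlic (383,55) and tumbler (560,250) are clear of the hand. Grasping.

Run:
```python
from h import *
rows([((497,314,17),down(29.3))])
```

```text
20.9 14.1 162.6 0.1 0.1 0.4;
```

Call:
{"method": "servo_tool", "body": {"targets": "21 14 40 0 0 0; 21 14 85 0 0 0; 21 14 125 0 0 0; 21 14 150 0 0 0; 21 14 162 0 0 0; 21 14 162.5 0 0 0; 21 14 162.5 0 0 0"}}

```text
clock: 15.95
ee_pos: [497.3, 315.9, 18.7]
eef_rot: [1.575, 2.714, 0.007]
force: [-0.6, 0.1, 0.6]
opening: 85.6
finger_force: 0.0
```

Call:
{"method": "servo_tool", "body": {"targets": "0 0 0 0 0 0; 0 0 0 0 0 0; 0 0 0 0 0 0; 0 0 0 0 0 0; 0 0 0 0 0 0; 0 0 0 0 0 0", "hand": -1}}

```text
clock: 16.7
ee_pos: [496.7, 315.7, 18.5]
eef_rot: [1.573, 2.714, 0.004]
force: [-0.4, -0.6, 6.7]
opening: 44.6
finger_force: 60.2
```

Run:
```python
from h import *
rows([((497,316,160),down(29.3)),(ck(-20,0,160),down(YAW))])
```

```text
-0.3 1.1 -141.5 0.3 0.1 0.5; -315.0 -98.5 -141.2 0.3 0.1 25.2;
```

Call:
{"method": "servo_tool", "body": {"targets": "0 0 -15 0 0 0; 0 0 -50 0 0 0; 0 0 -95 0 0 0; 0 0 -130 0 0 0; -30 -10 -141 0 0 3; -70 -22 -141 0 0 6; -115 -36 -141 0 0 10; -160 -50 -141 0 0 14; -205 -65 -141 0 0 18; -245 -78 -141 0 0 22"}}

```text
clock: 17.95
ee_pos: [549.6, 62.1, 159.1]
eef_rot: [2.067, 2.362, 0.004]
force: [0.1, 0.9, -0.9]
opening: 44.6
finger_force: 61.4
```

Run:
```python
from h import *
p,q,s=pose(); print(p,s["opening"],s["finger_force"]); rows([(ck(-20,0,160),down(YAW)),(ck(-20,0,24),down(YAW))])
```

```text
[549.60647285  62.08961465 159.05274553] 44.56598762519493 61.43465741537511
-70.4 8.2 -0.9 0.2 0.0 3.0; -70.3 7.7 135.1 0.2 0.0 3.0;
```

Call:
{"method": "servo_tool", "body": {"targets": "-35 4 -1 0 0 2; -60 7 -1 0 0 3; -70 8 -1 0 0 3; -70 8 10 0 0 3; -70 8 35 0 0 3; -70 8 65 0 0 3; -70 8 90 0 0 3; -70 8 105 0 0 3; -70 8 115 0 0 3; -70 8 115 0 0 3"}}

```text
clock: 19.2
ee_pos: [567.3, -3.7, 43.2]
eef_rot: [2.125, 2.312, 0.003]
force: [0.2, -0.4, -0.0]
opening: 44.5
finger_force: 61.4
```

Run:
```python
from h import *
f,W=wcloud();p,q,s=pose(); print(p,inck(p),s["opening"],s["force"]); rows([(ck(-20,0,25),down(YAW))])
cv2.imwrite("pics/w5.png",f["img"][:,:,::-1])
```

```text
[567.71638309  -3.74524897  43.7261805 ] [-19.12087236   2.79723466  43.7261805 ] 44.93133240578096 [-0.02574061 -0.52999706 -0.61475663]
-2.8 -1.0 18.7 0.2 -0.0 0.2;
```

View pics/w5.png

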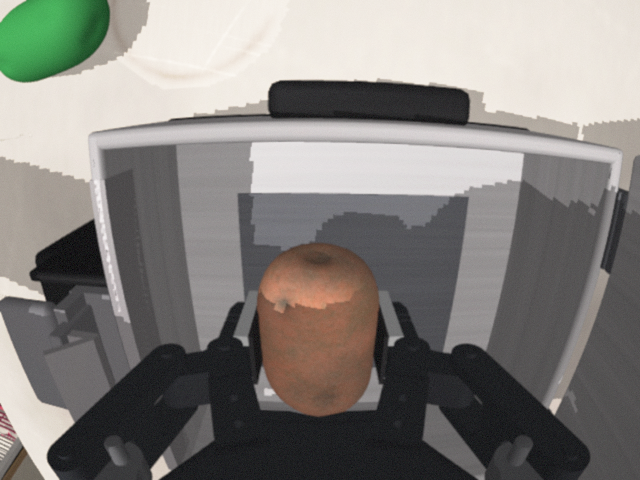

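Wrist view: the potato (318,330) is held centrally inside the bay, clear of all the walls. Lowering it.

Call:
{"method": "servo_tool", "body": {"targets": "0 4 4 0 0 0; -2 8 8 0 0 0; -2 8 11 0 0 0; -2 8 14 0 0 0; -2 8 16 0 0 0; -2 8 16 0 0 0"}}

```text
clock: 20.0
ee_pos: [575.4, -5.5, 27.3]
eef_rot: [2.125, 2.311, 0.003]
force: [0.5, -0.2, -0.8]
opening: 44.3
finger_force: 61.4
```

Call:
{"method": "servo_tool", "body": {"targets": "0 0 1 0 0 0; 0 0 2 0 0 0; 0 0 2 0 0 0"}}

```text
clock: 20.38
ee_pos: [575.7, -5.5, 25.5]
eef_rot: [2.125, 2.311, 0.004]
force: [-0.8, -0.4, -1.1]
opening: 44.5
finger_force: 61.4
```

Call:
{"method": "servo_tool", "body": {"targets": "0 0 1 0 0 0; 0 0 1.5 0 0 0; 0 0 1.5 0 0 0"}}

```text
clock: 20.75
ee_pos: [575.7, -5.5, 24.0]
eef_rot: [2.125, 2.311, 0.004]
force: [-0.8, -1.0, -0.7]
opening: 44.8
finger_force: 61.4
```

Call:
{"method": "servo_tool", "body": {"targets": "0 0 0.7 0 0 0; 0 0 1 0 0 0; 0 0 1 0 0 0"}}

```text
clock: 21.12
ee_pos: [575.7, -5.5, 23.0]
eef_rot: [2.125, 2.311, 0.004]
force: [-0.2, 0.2, -0.7]
opening: 44.9
finger_force: 61.4
```

Call:
{"method": "servo_tool", "body": {"targets": "0 0 0.7 0 0 0; 0 0 1 0 0 0; 0 0 1 0 0 0"}}

```text
clock: 21.5
ee_pos: [575.8, -5.5, 22.5]
eef_rot: [2.125, 2.31, 0.004]
force: [-1.2, 0.3, 5.8]
opening: 44.6
finger_force: 61.9
```

Call:
{"method": "servo_tool", "body": {"targets": "0 0 0.7 0 0 0; 0 0 1 0 0 0; 0 0 1 0 0 0"}}

```text
clock: 21.88
ee_pos: [575.8, -5.5, 22.4]
eef_rot: [2.124, 2.31, 0.003]
force: [-3.4, -1.0, 14.0]
opening: 44.9
finger_force: 62.5
```

Potato is on the floor. Back off slightly and release gently.

Call:
{"method": "servo_tool", "body": {"targets": "0 0 -1.2 0 0 0; 0 0 -1.2 0 0 0"}}

```text
clock: 22.12
ee_pos: [575.9, -5.5, 22.5]
eef_rot: [2.125, 2.31, 0.004]
force: [-1.5, -0.3, 5.7]
opening: 44.7
finger_force: 62.0
```

Call:
{"method": "servo_tool", "body": {"targets": "0 0 0 0 0 0; 0 0 0 0 0 0; 0 0 0 0 0 0; 0 0 0 0 0 0", "hand": 0.4}}

```text
clock: 22.62
ee_pos: [575.7, -5.5, 22.1]
eef_rot: [2.125, 2.311, 0.004]
force: [-0.4, -0.1, 0.5]
opening: 59.6
finger_force: 0.0
```

Call:
{"method": "servo_tool", "body": {"targets": "0 0 -8 0 0 0; 0 0 -25 0 0 0; 0 0 -55 0 0 0; 0 -10 -90 0 0 0; 0 -20 -130 0 0 0; 0 -20 -170 0 0 0; 0 -20 -210 0 0 0; 0 -20 -250 0 0 0; 0 -20 -280 0 0 0; 0 -20 -290 0 0 0"}}

```text
clock: 23.88
ee_pos: [555.5, -6.6, 315.0]
eef_rot: [2.122, 2.308, 0.008]
force: [0.3, -0.2, 0.3]
opening: 59.9
finger_force: 0.0
```

Run:
```python
from h import *
f,W=wcloud();p,q,s=pose(); print(p,inck(p),s["opening"],s["force"])
cv2.imwrite("pics/w6.png",f["img"][:,:,::-1])
L=inck(W.reshape(-1,3)[~np.isnan(W.reshape(-1,3)).any(1)])
m=(L[:,1]>-78)&(L[:,1]<78)&(L[:,2]>99)&(L[:,2]<290)&(L[:,0]<120)&(L[:,0]>30); print(m.sum(),L[m].min(0),L[m].max(0))
h=0
# behind lid: closed, TCP at cooker x=92+..., then down
rows([(ck(135,0,312),down(YAW)),(ck(135,0,222),down(YAW))])
```

```text
[555.51859013  -6.80400779 314.92377848] [-31.5246839    0.72657835 314.92377848] 59.88048385178339 [-0.10434855  0.06605866  0.07533492]
14352 [ 60.02134848 -77.98732935  99.10070087] [ 84.95961497  77.99975069 281.39544449]
-1.3 166.5 4.2 0.4 0.1 0.2; -1.2 165.8 94.2 0.4 0.1 0.2;
```

View pics/w6.png

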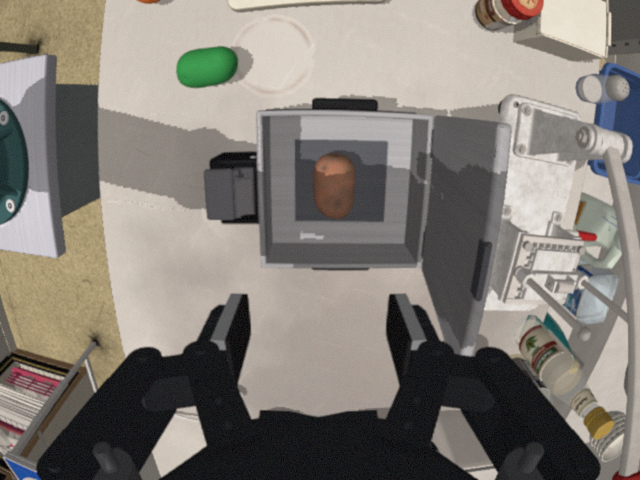

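Wrist view: the potato (334,185) lies in the bay and the lid is fully open at right. Next: shut the gripper, pass over the lid and come down behind it.

Call:
{"method": "servo_tool", "body": {"targets": "0 0 0 0 0 0; 0 0 0 0 0 0; 0 30 0 0 0 0; 0 65 0 0 0 0; 0 100 0 0 0 0; 0 135 0 0 0 0; 0 150 0 0 0 0; 0 150 0 0 0 0", "hand": -1}}

```text
clock: 24.92
ee_pos: [704.1, 5.5, 311.3]
eef_rot: [2.126, 2.312, 0.002]
force: [-0.8, 0.6, 0.4]
opening: 0.2
finger_force: 0.0
```

Run:
```python
from h import *
p,q,s=pose(); print(p,inck(p),s["opening"],s["force"])
def pt(rho,th): return np.array([92-rho*np.cos(th)+6*np.sin(th),90+rho*np.sin(th)+6*np.cos(th)])
T=[(ck(118,0,280),down(YAW)),(ck(118,0,243),down(YAW))]; rows(T)
pa,qa=T[-1]; L=[]; N=30
for i in range(0,N+1):
    a=1.47+(0.12-1.47)*i/N; x,z=pt(150+18*i/N,a); P,Q=corner((x,0,z),0,-14.5,0)
    dd=qa.inv().apply(P-pa); L.append(" ".join(f"{v:.1f}" for v in [*dd,0,0,0]))
    if i%10==0: print("; ".join(L)); L=[]; pa,qa=P,Q; print(a,inck(P))
```

```text
[704.06006139   5.46321156 311.29955499] [117.52213501   1.04141728 311.29955499] 0.2256742319388306 [-0.77321457  0.56149172  0.41984092]
-1.1 0.4 31.3 0.1 -0.0 0.2; -1.1 0.4 68.3 0.1 -0.0 0.2; 
0.0 -20.6 3.2 0.0 0.0 0.0
1.47 [9.73756861e+01 5.80242802e-15 2.39842407e+02]
0.0 -6.8 -0.0 0.0 0.0 0.0; 0.0 -13.7 0.2 0.0 0.0 0.0; 0.0 -20.5 0.8 0.0 0.0 0.0; 0.0 -27.3 1.7 0.0 0.0 0.0; 0.0 -34.2 3.0 0.0 0.0 0.0; 0.0 -40.9 4.5 0.0 0.0 0.0; 0.0 -47.7 6.4 0.0 0.0 0.0; 0.0 -54.3 8.5 0.0 0.0 0.0; 0.0 -60.9 11.0 0.0 0.0 0.0; 0.0 -67.4 13.8 0.0 0.0 0.0
1.02 [2.99675597e+01 2.10312328e-15 2.26069047e+02]
0.0 -6.4 3.1 0.0 0.0 0.0; 0.0 -12.6 6.5 0.0 0.0 0.0; 0.0 -18.8 10.1 0.0 0.0 0.0; 0.0 -24.7 14.1 0.0 0.0 0.0; 0.0 -30.5 18.4 0.0 0.0 0.0; 0.0 -36.2 22.9 0.0 0.0 0.0; 0.0 -41.6 27.7 0.0 0.0 0.0; 0.0 -46.8 32.7 0.0 0.0 0.0; 0.0 -51.8 38.0 0.0 0.0 0.0; 0.0 -56.6 43.6 0.0 0.0 0.0
0.57 [-2.66501657e+01  7.69986957e-15  1.82471798e+02]
-0.0 -4.5 5.8 0.0 0.0 0.0; -0.0 -8.8 11.8 0.0 0.0 0.0; -0.0 -12.9 18.0 0.0 0.0 0.0; 0.0 -16.6 24.4 0.0 0.0 0.0; -0.0 -20.1 31.0 0.0 0.0 0.0; -0.0 -23.3 37.8 0.0 0.0 0.0; 0.0 -26.2 44.7 0.0 0.0 0.0; 0.0 -28.7 51.8 0.0 0.0 0.0; 0.0 -31.0 59.1 0.0 0.0 0.0; 0.0 -32.9 66.4 0.0 0.0 0.0
0.11999999999999988 [-5.95735776e+01  6.88200281e-15  1.16068503e+02]
```

Call:
{"method": "servo_tool", "body": {"targets": "-1 0 30 0 0 0; -1 0 55 0 0 0; -1 0 68 0 0 0; -1 0 68 0 0 0; -1 -10 70 0 0 0; -1 -20 71.5 0 0 0; -1 -20 71.5 0 0 0"}}

```text
clock: 25.8
ee_pos: [683.7, 2.5, 241.7]
eef_rot: [2.124, 2.311, 0.003]
force: [-0.3, 0.3, 0.5]
opening: -0.3
finger_force: 0.0
```

Call:
{"method": "servo_tool", "body": {"targets": "0 -6.8 0 0 0 0; 0 -13.7 0.2 0 0 0; 0 -20.5 0.8 0 0 0; 0 -27.3 1.7 0 0 0; 0 -34.2 3 0 0 0; 0 -40.9 4.5 0 0 0; 0 -47.7 6.4 0 0 0; 0 -54.3 8.5 0 0 0; 0 -60.9 11 0 0 0; 0 -67.4 13.8 0 0 0"}}

```text
clock: 27.05
ee_pos: [617.2, -3.1, 226.9]
eef_rot: [2.125, 2.311, 0.004]
force: [1.5, -0.1, -0.9]
opening: -0.2
finger_force: 0.5
```

```bash
python3 lid.py
```

```text
[ 28.84720895  -0.59339942 226.39875744] [0.07721541 0.02746636 0.20136056] [-0.22496394 -0.06416424  0.51912536] 27.1
lid angle [1.08164377 1.10132479 1.12146181] 15532  rear corner [ 71.32978192  -0.43796584 239.15598419]
```

Call:
{"method": "servo_tool", "body": {"targets": "0 -6.4 3.1 0 0 0; 0 -12.6 6.5 0 0 0; 0 -18.8 10.1 0 0 0; 0 -24.7 14.1 0 0 0; 0 -30.5 18.4 0 0 0; 0 -36.2 22.9 0 0 0; 0 -41.6 27.7 0 0 0; 0 -46.8 32.7 0 0 0; 0 -51.8 38 0 0 0; 0 -56.6 43.6 0 0 0"}}

```text
clock: 28.35
ee_pos: [561.0, -7.8, 182.9]
eef_rot: [2.125, 2.311, 0.004]
force: [0.6, -0.1, 1.9]
opening: -0.0
finger_force: 0.5
```

Call:
{"method": "servo_tool", "body": {"targets": "0 -4.5 5.8 0 0 0; 0 -8.8 11.8 0 0 0; 0 -12.9 18 0 0 0; 0 -16.6 24.4 0 0 0; 0 -20.1 31 0 0 0; 0 -23.3 37.8 0 0 0; 0 -26.2 44.7 0 0 0; 0 -28.7 51.8 0 0 0; 0 -31 59.1 0 0 0; 0 -32.9 66.4 0 0 0"}}

```text
clock: 29.6
ee_pos: [528.7, -10.5, 116.3]
eef_rot: [2.125, 2.311, 0.004]
force: [1.0, 0.2, 0.5]
opening: 0.0
finger_force: 0.7
```

```bash
python3 lid.py
```

```text
[-59.60249718  -0.89074291 115.47937149] [0.08262938 0.00369474 0.19119145] [0.69915235 0.5274758  0.62978383] 29.65
lid angle [0.16387218 0.17696881 0.20972887] 28797  rear corner [-17.12109469  -0.74813373 128.24064512]
```

Call:
{"method": "servo_tool", "body": {"targets": "0 -1 4 0 0 0; 0 -2 8 0 0 0; 0 -3 12 0 0 0; 0 -4 15 0 0 0; 0 -4 18 0 0 0; 0 -4 19 0 0 0; 0 -4 19 0 0 0"}}

```text
clock: 30.52
ee_pos: [524.9, -10.8, 97.6]
eef_rot: [2.125, 2.311, 0.004]
force: [1.0, -0.6, 2.1]
opening: -0.2
finger_force: 0.8
```

Call:
{"method": "servo_tool", "body": {"targets": "0 0 1 0 0 0; 0 0 2 0 0 0; 0 0 2 0 0 0"}}

```text
clock: 30.9
ee_pos: [524.8, -10.8, 95.8]
eef_rot: [2.125, 2.311, 0.004]
force: [0.8, 0.2, 4.2]
opening: 0.5
finger_force: 1.8
```

Call:
{"method": "servo_tool", "body": {"targets": "0 0 1 0 0 0; 0 0 2 0 0 0; 0 0 2 0 0 0"}}

```text
clock: 31.28
ee_pos: [524.9, -10.8, 95.2]
eef_rot: [2.124, 2.309, 0.002]
force: [-2.5, -1.9, 15.7]
opening: 0.2
finger_force: 7.9
```

Call:
{"method": "servo_tool", "body": {"targets": "0 0 1 0 0 0; 0 0 2 0 0 0; 0 0 2 0 0 0"}}

```text
clock: 31.65
ee_pos: [525.0, -10.8, 95.0]
eef_rot: [2.122, 2.308, 0.0]
force: [-7.5, -2.1, 32.2]
opening: 0.1
finger_force: 16.3
```

Call:
{"method": "servo_tool", "body": {"targets": "0 0 -2 0 0 0; 0 0 -4 0 0 0; 0 0 -5 0 0 0; 0 0 -6 0 0 0; 0 0 -7 0 0 0; 0 0 -8 0 0 0; 0 0 -9 0 0 0; 0 0 -9 0 0 0"}}

```text
clock: 32.65
ee_pos: [524.3, -10.9, 100.6]
eef_rot: [2.126, 2.311, 0.003]
force: [-0.1, 0.6, -0.3]
opening: -0.1
finger_force: 0.0
```

```bash
cat > flat.py <<'E'
from h import *
f,W=wcloud(); p,q,s=pose(); print(inck(p),s["force"],s["clock"])
L=inck(W.reshape(-1,3)[~np.isnan(W.reshape(-1,3)).any(1)])
for x in(-70,-30,30,70):
    m=(abs(L[:,0]-x)<6)&(L[:,1]>40)&(L[:,1]<75)&(L[:,2]>70); print(x,np.median(L[m][:,2]))
E
python3 flat.py
```

```text
[-62.82937418  -0.76821962 100.6006298 ] [ 0.24525339 -1.03118636  0.13743095] 32.7
-70 99.05717051328959
-30 98.49831550262917
30 97.43821472943047
70 96.56182999967825
```

Caught: slope about 0.018 rad with no force on the hand. Withdraw and check once more.

Call:
{"method": "servo_tool", "body": {"targets": "0 0 -10 0 0 0; 0 0 -40 0 0 0; 0 0 -80 0 0 0; 0 0 -120 0 0 0; 0 0 -160 0 0 0; 0 0 -190 0 0 0; 0 0 -200 0 0 0; 0 0 -200 0 0 0"}}

```text
clock: 33.7
ee_pos: [524.0, -11.0, 300.9]
eef_rot: [2.125, 2.31, 0.004]
force: [1.1, -0.3, -0.3]
opening: 0.1
finger_force: 0.0
```

```bash
python3 flat.py; python3 -c "
from h import *
f=r.grab_frame('scene'); cv2.imwrite('pics/s9.png',f['img'][:,:,::-1])"
```

```text
[-63.84069187  -1.00837481 300.05044345] [ 0.16116003  0.48667794 -0.13663779] 33.75
-70 99.03603855962162
-30 98.50748996254167
30 97.44185091901134
70 96.52015158484348
```

View pics/s9.png

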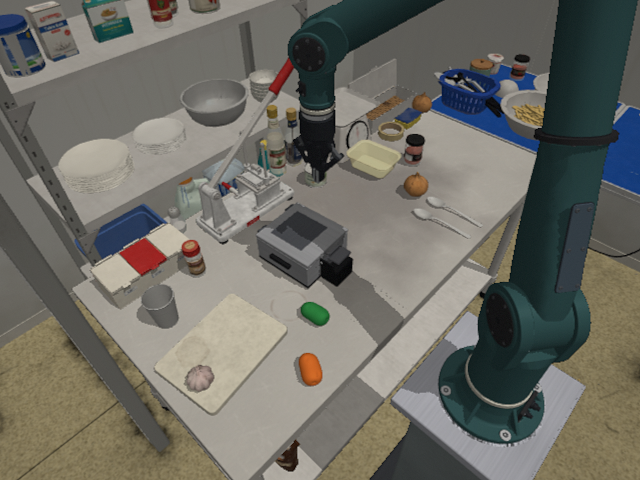

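Scene view: the lid is shut (303,235). The garlic (199,377), tumbler (160,305) and onion (415,184) have not moved, and the hand is clear.

```bash
python3 -c "
from station import r
print(r.close_job())"
```

```text
the job is handed in; nothing more can be done
None
```

The job is handed in at about 34 s of the 69 s: the lid was eased up to its stop, the potato is in the cooker, the lid is caught shut, and the garlic, onion and tumbler look unmoved in the last picture.

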